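# Hang the paint tin on the hook stand by its bail

### The arm

A 7-joint arm with a two-finger parallel gripper is mounted at the origin on a cart in front of the work surface, level with it; the furniture and walls round the work are solid. World frame = base frame: x ahead of the robot, y to its left, z up, the work surface at z = 0. Lengths are in m, angles in rad, forces in N, time in s.
With the tool pointing down it reaches from about 0.425 to 1.025 m from the base axis. Payload 3.6 kg.
Tool frame: the origin (TCP) lies at the very end of the fingers, on their centre line; the grasp point (between the pads) lies 19 mm behind it; z points along the fingers, y is the line along which they close (so a half turn about z gives the same grasp; the last joint's range is limited). The gripper opens to 85 mm and grips with 20 to 120 N. Pads are 22 mm wide; open, the fingers measure 114 mm over their backs; the gripper's body (76 mm by 85 mm) begins 54 mm behind the grasp point. The pads swing forward as they close: fully open they stand 13 mm farther back than shut.
Start: joints at [1.063, 0.591, 0.048, 1.609, -0.033, 0.943, -0.034], TCP at [0.292, -0.664, 0.231] pointing down, gripper open.
Joint ranges: [-2.69, 2.69], [-0.47, 2.24], [-1.27, 1.36], [0.19, 2.51], [-1.53, 4.68], [0.08, 2.07], [-3.09, 3.09]. Speed limits (rad/s): [2.57, 2.57, 3.14, 3.14, 3.14, 3.14, 3.14].

### API

Orientations are given as [roll, pitch, yaw] about the fixed x, y, z axes, in that order (R = Rz(yaw) Ry(pitch) Rx(roll)).
In Python, from station import arm, optics gives the robot as it stands. The module is installed in compiled form; this text tells all that it offers.
- The arm moves only by the tool step_arm, never from a script. Its argument "motion" is one flat list of numbers, 7 for each row, row after row: the shift along the tool's x, y, z in m, then the turn, a rotation vector about the tool's x, y, z in degrees, then the opening, from 0 (shut) to 1 (fully open). A call has 1 to 12 rows; each row shifts and turns the commanded pose from where the row before left it, along the tool's axes as they then stand; what a row does not reach is not made up. A row lasts 1/10 s, in which the tool goes at most 50 mm and 8.59 degrees, less where a joint would pass 70% of its speed; a pose out of reach is approached as far as the arm can. A call with a gripper value outside its range is refused whole. The fingers move at their own pace and stop on an object; the grip force is fixed at half the most. Time passes only in rows, so rows that do not move let the fingers close. It gives the time, the measured TCP pose, the force, the opening and the grip force at its end, in the units of the state.
- arm.get_state(): the state, without advancing time (a new reading comes with each control period).
- optics.capture(name): name is "scene" or "top" or "wrist"; returns (picture, depth): 480x640x3 uint8, red, green, blue; 480x640 float32, m along the optical axis (not along the pixel's ray), 0 where there is no reading.
- optics.camera_model(name): a dict with "K" (3x3 intrinsics, pixels), "T" (4x4, takes a point from camera to world coordinates). Camera axes: x right, y down, z forward; pixel columns grow to the right and rows downward; lengths in m; the calibration is good to about 2 mm. The wrist camera is an equidistant fisheye: a pixel r from the principal point sees the ray r / f radians off the axis. A picture is of the moment at which its call begins: read the wrist's pose just before it. camera_model takes no time and is no camera call; for the wrist camera it gives the pose at the moment of the call.
- arm.hand_in(): hands the job in; it is judged then, once.
The state is a dict: "time_s": time; "q": joint angles; "joint_velocities": joint speeds; "tau": joint torques, N m; "eef_pos": TCP position; "eef_rot": TCP orientation; "wrist_force": force on the tool from outside, world axes, zero at the start; "wrist_torque": the same for the moment, N m; "width": finger opening in m; "grip_force": force on a finger pad.
Only numpy, scipy, OpenCV 4.12 (cv2) and the standard library are available. Lean on these libraries where they do the work, as an engineer would, in place of code of your own. Each camera call takes 0.05 s, during which the arm holds its last target. There are 200 camera calls.

### The job

Clear the paint tin off the table: with a fingertip lift its folded wire bail upright, gently and without shoving the tin about or gripping the bail before it is up, then pick the tin up by the bail's wooden grip, keep it upright, and hang it on the stand's double hook, one prong either side of the grip. Set the bail down on the prongs softly, by feel, and draw it forward until it sits in the bend at the foot of the upturned tips; only when the hook carries it let go, so that the tin is not dropped and hangs still. Leave the other things on the table alone.

Things in the scene. Friction and masses are not known exactly. Their poses are not given: they have to be found in the camera images.
- paint_tin: small closed paint tin with a blue and white label, 77 mm across, 77 mm high, 0.3 to 0.47 kg, loose on the table. Origin: centre of its underside; z up along the tin. Its bail is hinged on two ears on its sides at y = +-44 mm, 66 mm above the underside (hinge line along the tin's y through its axis); the folded bail sticks out to the tin's own -x side.
- bail_grip (a point): centre of the light wooden grip (14 mm diameter, 30 mm long, along the tin's y) in the middle of the bail, 95 mm from the hinge line. The bail is 5 mm steel wire; on both sides of the grip it runs on straight, out to 35 mm from the grip's centre, then bends round to the legs. Axes turn with the bail.
- bail_wire (a joint): swing of the bail, rad: 0 = folded, level and sticking out to the tin's -x side (its stop), 1.57 = upright above the tin, up to 2.6 beyond. Light friction (about 0.008 N m) holds it where it is left near upright; from lower down it falls back. The grip does not roll: a fingertip that sticks to it and thrusts inward drags or tips the tin.
- hook_stand: fixed steel stand: base plate 105 x 120 x 12 mm, post 18 mm thick, 268 mm high. Origin: table level, on the post's axis; z up. A red carriage on the post bears two steel prongs 6 mm thick, at y = +-27 mm (48 mm clear between them), which reach out to the stand's own -x side. The carriage is clamped at a different height each time, which is not reported: see it or feel for it.
- hook_bend (a point): fixed point on the stand (x -89, y 0, z 225 mm), midway between the bends of the two prongs in plan. The bends' centre lines really lie 209 to 241 mm above the table. From the post (x -18, 12 mm above the bend) the prongs fall to x -86, run level to x -92, then turn up to tips at x -102, 18 mm above the bend. A seated bail wire's centre is at x about -89 mm, 5.5 mm above the bend.
- sanding_block: loose sanding block, 66 x 100 x 32 mm, origin centre of its underside; a bystander
- black_tape: loose roll of black tape between the torch and the drawer cabinet, 72 mm across, 20 mm high, origin centre of its underside; a bystander
- nut_driver: loose nut driver with a yellow handle at the table's right front, 186 mm long, origin centre of its underside; a bystander

How it is judged:
By the outcome, as a careful person would: the job done as asked, in the order asked, and still so for the second after the job is handed in, with the robot touching nothing.
It also fails if it takes over 72 s, if anything falls off the work surface, if the arm or the gripper's body presses on something with over 40 N, if the wrist force passes 120 N, or if a joint passes its speed limit or range.

## Working session

There is one attempt and no reset: what is moved stays moved. The work goes in short steps, Python scripts to look and compute and a tool call to move; the robot and the scene stay as the last step left them, time stands still between calls to the robot, and variables do not carry over. Pictures are saved under pics/ and viewed, at most 10 in all, crops included, and the job is handed in when it is done.

Besides the shell and the picture viewer there is one more tool, called after "Emit:" as a command line: name --argument value ..., lists and objects as JSON in quotes. step_arm: Moves the arm, as the interface text tells. Its arguments: {"type":"object","properties":{"motion":{"type":"array"}},"required":["motion"]}

```bash
mkdir -p pics
cat > h.py <<'E'
import numpy as np,cv2
from station import arm,optics
from scipy.spatial.transform import Rotation as R
def cap(n,save=None):
    m=optics.camera_model(n);p,d=optics.capture(n)
    if save: cv2.imwrite(save,p[:,:,::-1])
    np.savez('last_%s.npz'%n,p=p,d=d,K=m['K'],T=m['T'])
    return p,d,np.array(m['K']),np.array(m['T'])
def st():
    s=arm.get_state();print({k:(np.round(s[k],4).tolist()) for k in('time_s','eef_pos','eef_rot','wrist_force','width','grip_force','q')});return s
def pts(d,K,T):
    v,u=np.mgrid[0:480,0:640];c=np.stack([(u-K[0,2])/K[0,0]*d,(v-K[1,2])/K[1,1]*d,d],-1)
    return c@T[:3,:3].T+T[:3,3]
E
python3 - <<'E'
from h import *
st()
for n in('scene','top'):
    p,d,K,T=cap(n,'pics/%s0.png'%n);print(n,K.round(1).tolist(),T.round(3).tolist(),(d>0).mean())
E
```

```text
{'time_s': 0.0, 'eef_pos': [0.2912, -0.663, 0.2301], 'eef_rot': [-3.1393, 0.0001, 0.4139], 'wrist_force': [0.7602, 0.0023, 0.1146], 'width': 0.0854, 'grip_force': 0.0, 'q': [1.0635, 0.5921, 0.0483, 1.6099, -0.0333, 0.9427, -0.0337]}
scene [[561.6, 0.0, 316.7], [0.0, 561.6, 231.5], [0.0, 0.0, 1.0]] [[-0.797, -0.32, 0.512, -0.25], [-0.604, 0.414, -0.681, 0.979], [0.006, -0.852, -0.523, 0.927], [0.0, 0.0, 0.0, 1.0]] 0.98951171875
top [[475.6, 0.0, 314.8], [0.0, 475.6, 234.1], [0.0, 0.0, 1.0]] [[0.015, -0.994, 0.113, 0.391], [-1.0, -0.015, 0.001, -0.042], [0.001, -0.113, -0.994, 1.345], [0.0, 0.0, 0.0, 1.0]] 0.9959309895833334
```

View pics/scene0.png

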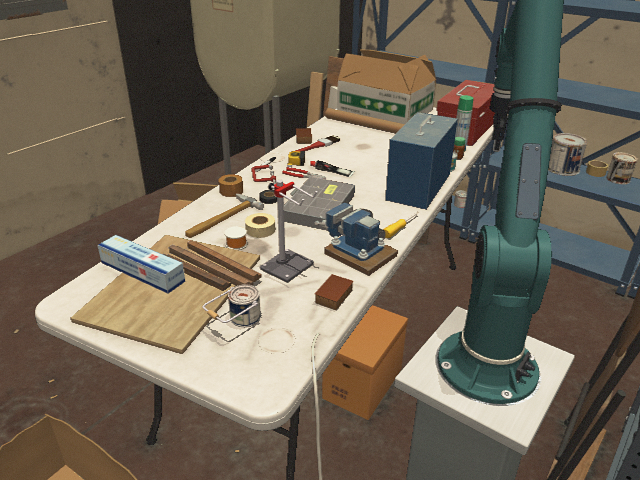

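View pics/top0.png

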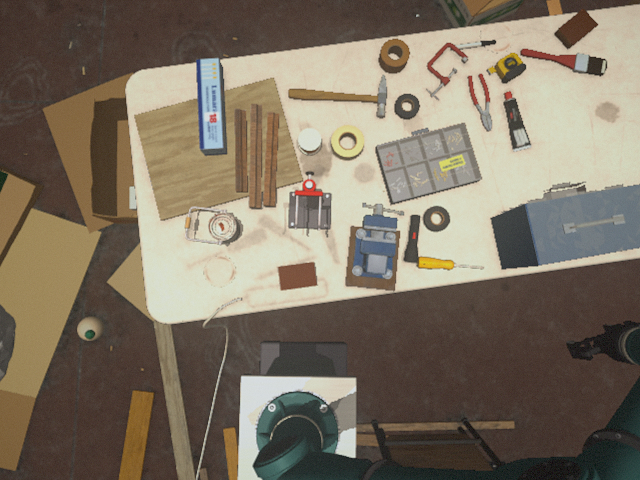

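Run:
```python
from h import *
for n,boxes in (('top',{'tin':(180,200,245,252),'stand':(285,170,340,245)}),('scene',{'tin':(195,280,270,330),'stand':(255,170,320,285)})):
    z=np.load('last_%s.npz'%n);P=pts(z['d'],z['K'],z['T']);p=z['p']
    for k,(a,b,c,e) in boxes.items():
        q=P[b:e,a:c].reshape(-1,3);col=p[b:e,a:c].reshape(-1,3).astype(int)
        if k=='tin':
            m=(q[:,2]>.066)&(q[:,2]<.09);mm=q[m]
            print(n,'z>66 x,y range',mm.min(0).round(3),mm.max(0).round(3),len(mm))
            # lid: largest cluster
            mk=m.reshape(e-b,c-a).astype(np.uint8);o=cv2.morphologyEx(mk,cv2.MORPH_OPEN,np.ones((7,7)))
            l=q[o.reshape(-1)>0];(print('lid',l.mean(0).round(4),l.min(0).round(3),l.max(0).round(3)) if len(l) else 0)
            w=(q[:,2]>.03)&(q[:,2]<.085)&(col[:,0]-col[:,2]>50)
            print('wood',w.sum(),q[w].mean(0).round(4) if w.any() else '',q[w].min(0).round(3) if w.any() else '',q[w].max(0).round(3) if w.any() else'')
        else:
            red=(col[:,0]>120)&(col[:,1]<60)&(q[:,2]>.1)
            print(n,'red',red.sum(),q[red].mean(0).round(4),q[red].min(0).round(3),q[red].max(0).round(3))
            m=(q[:,2]>.19)&~red;mm=q[m];print('high',len(mm),mm.min(0).round(3),mm.max(0).round(3))
            idx=np.argsort(mm[:,0])[::max(1,len(mm)//40)];print(mm[idx].round(3).tolist())
    im=cv2.resize(p[190:262,170:350] if n=='top' else p[170:340,190:330],None,fx=4 if n=='top' else 3.4,fy=4 if n=='top' else 3.4,interpolation=cv2.INTER_CUBIC)[:,:,::-1]
    np.save('c_%s.npy'%n,im)
a,b=np.load('c_top.npy'),np.load('c_scene.npy')
cv2.imwrite('pics/top_c.png',a);cv2.imwrite('pics/scene_c.png',b)
```

```text
top z>66 x,y range [0.505 0.173 0.066] [0.605 0.311 0.082] 830
lid [0.5491 0.2061 0.0731] [0.515 0.176 0.066] [0.587 0.243 0.082]
wood 99 [0.561  0.2648 0.0728] [0.539 0.203 0.062] [0.586 0.311 0.079]
top red 23 [ 0.622  -0.0125  0.2563] [ 0.606 -0.037  0.252] [0.641 0.005 0.262]
high 504 [ 0.391 -0.056  0.235] [0.663 0.009 1.345]
[[0.391, -0.042, 1.345], [0.391, -0.042, 1.345], [0.526, 0.003, 0.254], [0.532, -0.05, 0.252], [0.54, -0.048, 0.243], [0.547, -0.05, 0.243], [0.554, -0.047, 0.246], [0.559, -0.047, 0.244], [0.563, 0.002, 0.238], [0.568, -0.047, 0.244], [0.574, 0.004, 0.248], [0.578, 0.004, 0.249], [0.583, 0.007, 0.248], [0.587, 0.004, 0.251], [0.593, -0.051, 0.252], [0.601, -0.049, 0.249], [0.604, -0.026, 0.253], [0.605, -0.021, 0.25], [0.605, -0.019, 0.259], [0.606, -0.044, 0.258], [0.607, -0.007, 0.259], [0.608, -0.026, 0.258], [0.609, -0.005, 0.26], [0.61, -0.03, 0.26], [0.611, -0.046, 0.256], [0.612, -0.019, 0.26], [0.613, -0.053, 0.26], [0.614, -0.009, 0.259], [0.615, -0.025, 0.255], [0.619, -0.023, 0.252], [0.62, -0.028, 0.267], [0.622, -0.03, 0.268], [0.624, -0.028, 
[... 791 characters left out ...]
.562, 0.005, 0.243], [0.57, 0.008, 0.248], [0.576, -0.045, 0.25], [0.582, 0.01, 0.247], [0.59, 0.004, 0.248], [0.597, 0.004, 0.246], [0.602, -0.014, 0.251], [0.603, -0.02, 0.249], [0.605, -0.052, 0.259], [0.606, -0.044, 0.247], [0.607, -0.033, 0.251], [0.608, 0.007, 0.249], [0.613, -0.048, 0.258], [0.615, 0.01, 0.254], [0.619, -0.016, 0.197], [0.62, -0.026, 0.211], [0.621, -0.023, 0.215], [0.622, -0.018, 0.267], [0.623, -0.013, 0.224], [0.624, -0.011, 0.225], [0.625, -0.016, 0.216], [0.626, -0.021, 0.211], [0.628, -0.018, 0.208], [0.63, -0.017, 0.214], [0.632, -0.012, 0.228], [0.634, -0.007, 0.247], [0.637, -0.011, 0.253], [0.65, -0.018, 0.241], [0.658, -0.027, 0.247], [0.66, -0.021, 0.245]]
```

View pics/top_c.png

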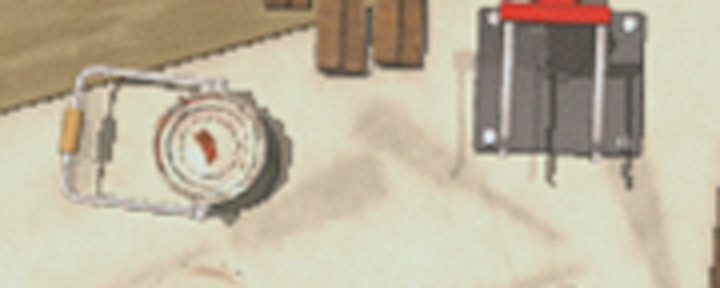

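View pics/scene_c.png

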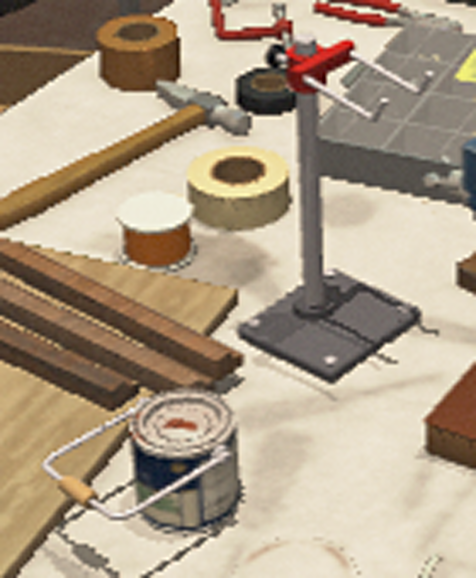

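```bash
cat >> h.py <<'E'
def ray(z,u,v):
    K,T=z['K'],z['T'];r=T[:3,:3]@np.array([(u-K[0,2])/K[0,0],(v-K[1,2])/K[1,1],1]);return T[:3,3],r/np.linalg.norm(r)
def onz(z,u,v,h):
    o,r=ray(z,u,v);return o+r*(h-o[2])/r[2]
def tri(rs):
    A=sum(np.eye(3)-np.outer(r,r) for o,r in rs);b=sum((np.eye(3)-np.outer(r,r))@o for o,r in rs);return np.linalg.solve(A,b)
def plan(p,Rt,s=None):
    s=s or arm.get_state();R0=R.from_euler('xyz',s['eef_rot']);d=np.array(p)-s['eef_pos']
    print('shift tool mm',(R0.inv().apply(d)*1e3).round(1),'rot deg',(R0.inv()*Rt).as_rotvec(degrees=True).round(1),'shift in new frame',(Rt.inv().apply(d)*1e3).round(1))
E
python3 - <<'E'
from h import *
t=np.load('last_top.npz');s=np.load('last_scene.npz')
print('grip top@66',onz(t,188,222.75,.066),'tri',tri([ray(t,188,222.75),ray(s,212.4,313.2)]))
for uv in((225,211.7),(220,242.5)):print('ear',onz(t,*uv,.066))
print('lid',onz(t,223,226.75,.077))
for z,n in((t,'top'),(s,'scene')):
    P=pts(z['d'],z['K'],z['T']).reshape(-1,3)
    for lo,hi in((-.07,-.035),(-.008,.025)):
        m=(P[:,2]>.215)&(P[:,2]<.275)&(P[:,0]>.53)&(P[:,0]<.598)&(P[:,1]>lo)&(P[:,1]<hi);q=P[m]
        print(n,len(q),'y fit',np.polyfit(q[:,0]-.56,q[:,1],1).round(4),'z fit',np.polyfit(q[:,0]-.56,q[:,2],1).round(4))
    q=P[(P[:,2]>.03)&(P[:,2]<.2)&(abs(P[:,0]-.62)<.04)&(abs(P[:,1]+.02)<.03)];print('post',q.mean(0) if len(q) else '',len(q))
    q=P[(P[:,2]>.006)&(P[:,2]<.02)&(abs(P[:,0]-.61)<.1)&(abs(P[:,1]+.02)<.08)];print('base',q.min(0),q.max(0),q.mean(0),len(q))
z=t;P=pts(z['d'],z['K'],z['T']).reshape(-1,3)
for a,b in((-.8,-.4),(-.4,-.1),(-.1,.1),(.1,.4)):
    q=P[(P[:,0]>.35)&(P[:,0]<.7)&(P[:,1]>a)&(P[:,1]<b)&(P[:,2]<.6)];print(a,b,'maxz',q[q[:,2].argmax()])
st()
for p,yaw in(((.48,-.3,.45),0),):plan(p,R.from_euler('xyz',(np.pi,0,yaw)))
E
```

```text
grip top@66 [0.56183007 0.30422714 0.066     ] tri [0.56250577 0.30456976 0.0673416 ]
ear [0.5937    0.2049467 0.066    ]
ear [0.50934552 0.21537789 0.066     ]
lid [0.55095687 0.20670843 0.077     ]
top 71 y fit [-0.0215 -0.0493] z fit [0.1106 0.2457]
top 74 y fit [-0.023   0.0047] z fit [0.046  0.2464]
post [ 0.62130789 -0.02421721  0.09874234] 56
base [ 0.51159497 -0.09584642  0.00600554] [0.7099016  0.05852228 0.01997783] [ 0.61526586 -0.01665317  0.01278204] 1330
scene 55 y fit [-0.0175 -0.047 ] z fit [0.1256 0.2438]
scene 57 y fit [-0.0433  0.0072] z fit [0.0941 0.244 ]
post [ 0.62437234 -0.01821611  0.11790231] 327
base [ 0.51906173 -0.0866327   0.00600625] [0.7098638  0.05998387 0.01966761] [ 0.61610284 -0.00909176  0.01169606] 955
-0.8 -0.4 maxz [ 0.55615415 -0.71624289  0.26692647]
-0.4 -0.1 maxz [ 0.51795347 -0.17943588  0.13329786]
-0.1 0.1 maxz [ 0.63046493 -0.01851856  0.27283716]
0.1 0.4 maxz [0.56537122 0.23572633 0.08228762]
{'time_s': 0.1, 'eef_pos': [0.2912, -0.6631, 0.2302], 'eef_rot': [-3.1396, 0.0001, 0.4138], 'wrist_force': [0.1777, 0.3104, 0.6655], 'width': 0.0853, 'grip_force': 0.0, 'q': [1.0635, 0.592, 0.0483, 1.6097, -0.0333, 0.9427, -0.0337]}
shift tool mm [ 318.8 -257.  -219.3] rot deg [-0.1  0.  23.7] shift in new frame [ 188.8 -363.1 -219.8]
```

Emit:
step_arm --motion '[0,0,-0.04,0,0,0,0,0,0,-0.044,0,0,4,0,0,0,-0.044,0,0,5,0,0,0,-0.044,0,0,5,0,0,0,-0.044,0,0,5,0,0,0,0,0,0,4.7,0,0.019,-0.036,0,0,0,0,0,0.019,-0.036,0,0,0,0,0,0.019,-0.036,0,0,0,0,0,0.019,-0.036,0,0,0,0,0,0.019,-0.036,0,0,0,0,0,0.019,-0.036,0,0,0,0,0]'

```text
time_s: 1.3
eef_pos: [0.4058, -0.4459, 0.4468]
eef_rot: [-3.141, 0.001, 0.0]
wrist_force: [0.9, -0.4, -0.3]
width: -0.0001
grip_force: 0.0
```

Emit:
step_arm --motion '[0.019,-0.036,0,0,0,0,0,0.019,-0.036,0,0,0,0,0,0.019,-0.036,0,0,0,0,0,0.01,-0.04,0,0,0,0,0,0,-0.045,0,0,0,0,0,0,-0.045,0,0,0,0,0,0,-0.045,0,0,0,0,0,0,-0.045,0,0,0,0,0,0,-0.045,0,0,0,0,0,0,-0.045,0,0,0,0,0,0,-0.045,0,0,0,0,0,0,-0.045,0,0,0,0,0]'

```text
time_s: 2.5
eef_pos: [0.4716, 0.0618, 0.447]
eef_rot: [3.141, 0.0, -0.0]
wrist_force: [0.3, -0.2, -0.4]
width: -0.0001
grip_force: 0.0
```

Run:
```python
from h import *
Rt=R.from_euler('z',-6.6,degrees=True)*R.from_euler('x',180,degrees=True)*R.from_euler('y',45,degrees=True)
print(Rt.as_matrix().round(3))
s=st();plan((.453,.285,.25),Rt)
p=np.array((.453,.285,.25))
for q in((.453,.285,.1),):print((Rt.inv().apply(np.array(q)-p)*1e3).round(1));p=np.array(q)
h=np.array((.9934,-.115,0));o=np.array((.115,.9934,0));C=np.array((.551,.208,0))-.044*h+.0085*h-np.array((0,0,.0085))
W=[C+o*a/1e3+np.array((0,0,b/1e3)) for a,b in((65,38),(65,48),(67.5,63),(68,78),(62,96),(52.7,110.7),(36,124),(17.5,131))]
print(np.round(W,4).tolist())
print((np.diff(W,axis=0)@Rt.as_matrix()*1e3).round(1).tolist(), (Rt.inv().apply(W[0]-p)*1e3).round(1))
```

```text
[[ 0.702 -0.115  0.702]
 [-0.081 -0.993 -0.081]
 [ 0.707  0.    -0.707]]
{'time_s': 2.5, 'eef_pos': [0.4716, 0.0618, 0.447], 'eef_rot': [3.1412, 0.0004, -0.0], 'wrist_force': [0.3003, -0.186, -0.4485], 'width': -0.0001, 'grip_force': 0.0, 'q': [0.0432, 0.0716, -0.2876, 1.8547, 0.0219, 1.2188, -1.8221]}
shift tool mm [ -18.6 -223.2  197. ] rot deg [-2.6 45.   6.3] shift in new frame [-170.6 -219.5  108.1]
[-106.1   -0.   106.1]
[[0.5232, 0.2767, 0.0295], [0.5232, 0.2767, 0.0395], [0.5235, 0.2791, 0.0545], [0.5236, 0.2796, 0.0695], [0.5229, 0.2737, 0.0875], [0.5218, 0.2644, 0.1022], [0.5199, 0.2478, 0.1155], [0.5177, 0.2295, 0.1225]]
[[7.1, 0.0, -7.1], [10.6, -2.5, -10.6], [10.6, -0.5, -10.6], [12.7, 6.0, -12.7], [10.4, 9.3, -10.4], [9.4, 16.7, -9.4], [4.9, 18.5, -5.0]] [ 0.1  0.2 99.8]
```

Emit:
step_arm --motion '[-0.003,-0.037,0.02,0,0,0,0,-0.003,-0.037,0.03,0,0,0,0,-0.003,-0.037,0.03,0,0,0,0,-0.003,-0.037,0.03,0,0,0,0,-0.003,-0.037,0.03,0,0,0,0,-0.003,-0.038,0.03,0,0,0,0,0,0,0,-0.4,7.5,1,0,0,0,0,-0.4,7.5,1,0,0,0,0,-0.4,7.5,1,0,0,0,0,-0.4,7.5,1,0,0,0,0,-0.5,7.5,1.1,0,0,0,0,-0.5,7.5,1.2,0]'

```text
time_s: 3.7
eef_pos: [0.4572, 0.2801, 0.2558]
eef_rot: [3.099, -0.452, -0.056]
wrist_force: [-0.1, 0.4, -2.0]
width: 0.0001
grip_force: 0.0
```

Run:
```python
from h import *
Rt=R.from_euler('z',-6.6,degrees=True)*R.from_euler('x',180,degrees=True)*R.from_euler('y',45,degrees=True)
st();plan((.453,.285,.1),Rt)
p,d,K,T=cap('wrist','pics/w1.png');print(K.round(1).tolist(),T.round(3).tolist())
```

```text
{'time_s': 3.7, 'eef_pos': [0.4572, 0.2801, 0.2558], 'eef_rot': [3.0989, -0.4518, -0.0563], 'wrist_force': [-0.1475, 0.3559, -2.0011], 'width': 0.0001, 'grip_force': 0.0, 'q': [-1.1228, 0.2569, 0.3279, 2.2408, 0.6603, 0.4813, -3.0167]}
shift tool mm [-72.  -10.6 137.9] rot deg [ 0.5 19.   3.2] shift in new frame [-113.5   -4.4  106.8]
[[371.6, 0.0, 311.4], [0.0, 371.6, 239.2], [0.0, 0.0, 1.0]] [[-0.075, -0.985, 0.158, 0.461], [-0.996, 0.068, -0.052, 0.286], [0.04, -0.161, -0.986, 0.418], [0.0, 0.0, 0.0, 1.0]]
```

View pics/w1.png

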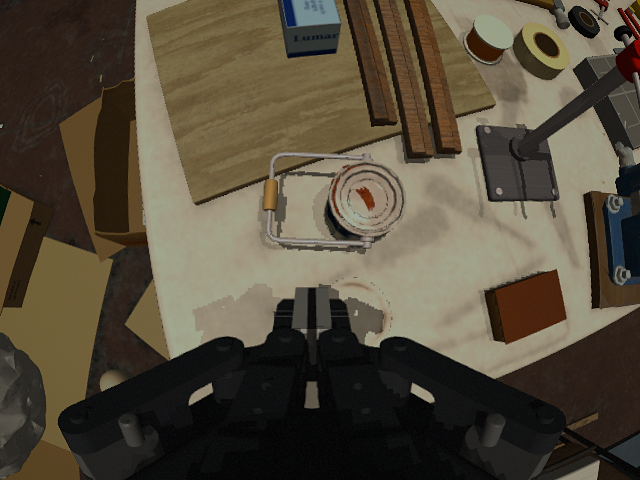

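Emit:
step_arm --motion '[0,0,-0.02,0,0,-8.5,0,0,0,0,0,0,-8.5,0,0,0,0,0,0,-8.5,0,0,0,0,0,0,-8.5,0,0,0,0,0,0,-8.5,0,0,0,0,0,0,-8.5,0,0,0,0,0,0,-8.5,0,0,0,0,0,0,-8.5,0,0,0,0,0,0,-8.5,0,0,0,0,0,0,-8.5,0,0,0,0,0,0,-8.5,0]'

```text
time_s: 4.85
eef_pos: [0.4488, 0.2814, 0.2738]
eef_rot: [2.694, 0.068, 1.556]
wrist_force: [0.2, 0.3, 0.2]
width: 0.0002
grip_force: 0.0
```

Emit:
step_arm --motion '[0,0,0,0,0,-8.5,0,0,0,0,0,0,-8.5,0,0,0,0,0,0,-8.5,0,0,0,0,0,0,-8.5,0,0,0,0,0,0,-8.5,0,0,0,0,0,0,-8.5,0,0,0,0,0,0,-8.5,0,0,0,0,0,0,-8.5,0,0,0,0,0,0,-8.5,0,0,0,0,0,0,-8.5,0]'

```text
time_s: 5.85
eef_pos: [0.4488, 0.2814, 0.2739]
eef_rot: [-3.108, 0.451, 3.063]
wrist_force: [0.0, -0.3, -0.7]
width: 0.0003
grip_force: 0.0
```

```bash
cat >> h.py <<'E'
def fray(K,T,u,v):
    a=np.array([(u-K[0,2])/K[0,0],(v-K[1,2])/K[1,1]]);t=np.linalg.norm(a);c=np.r_[a/t*np.sin(t),np.cos(t)];return T[:3,3],T[:3,:3]@c
def fonz(K,T,u,v,h):
    o,r=fray(K,T,u,v);return o+r*(h-o[2])/r[2]
RT=R.from_euler('z',-6.6,degrees=True)*R.from_euler('x',180,degrees=True)*R.from_euler('y',45,degrees=True)*R.from_euler('z',180,degrees=True)
E
python3 - <<'E'
from h import *
z=np.load('last_wrist.npz');K,T=z['K'],z['T']
for n,u,v,h in(('near ear',366,243,.066),('far ear',367,158,.066),('grip',270,194,.066),('near corner',270,243,.066),('far corner',275,157,.066),('lid',366,199,.077)):print(n,fonz(K,T,u,v,h).round(4))
st();plan((.453,.285,.1),RT)
E
```

```text
near ear [0.5096 0.2148 0.066 ]
far ear [0.5973 0.2041 0.066 ]
grip [0.5647 0.3047 0.066 ]
near corner [0.5161 0.3073 0.066 ]
far corner [0.6036 0.2979 0.066 ]
lid [0.5507 0.2126 0.077 ]
{'time_s': 5.85, 'eef_pos': [0.4488, 0.2814, 0.2739], 'eef_rot': [-3.1083, 0.4512, 3.0629], 'wrist_force': [0.0484, -0.2647, -0.6874], 'width': 0.0003, 'grip_force': 0.0, 'q': [-0.692, 0.2196, -0.2059, 2.2127, 0.7927, 0.6278, -0.0376]}
shift tool mm [ 72.3   9.1 158. ] rot deg [ -0.7 -19.1   2. ] shift in new frame [120.3   4.  125.6]
```

Emit:
step_arm --motion '[0,0,0,-0.2,-6.4,0.7,0,0,0,0,-0.2,-6.4,0.7,0,0,0,0,-0.2,-6.4,0.7,0,0,0,0,0,0,0,0]'

```text
time_s: 6.25
eef_pos: [0.4466, 0.2792, 0.2709]
eef_rot: [-3.12, 0.725, 3.036]
wrist_force: [-0.1, 0.0, -0.7]
width: 0.0
grip_force: 0.0
```

Run:
```python
from h import *
st();plan((.453,.285,.1),RT)
```

```text
{'time_s': 6.25, 'eef_pos': [0.4466, 0.2792, 0.2709], 'eef_rot': [-3.1203, 0.7251, 3.0363], 'wrist_force': [-0.122, 0.0463, -0.7412], 'width': 0.0, 'grip_force': 0.0, 'q': [-0.9104, 0.2453, -0.1245, 2.3534, 1.3292, 0.7098, -0.703]}
shift tool mm [109.    9.2 131.6] rot deg [-0.8 -3.4  0.5] shift in new frame [116.8   6.5 124.9]
```

Emit:
step_arm --motion '[0.018,0.0015,0.022,0,-0.6,0,0,0.018,0.0015,0.022,0,-0.6,0,0,0.018,0.0015,0.022,0,-0.6,0,0,0.018,0.0015,0.022,0,-0.6,0,0,0.018,0.0015,0.022,0,-0.6,0,0,0.018,0.0015,0.022,0,-0.4,0,0,0,0,0,0,0,0,0]'

```text
time_s: 6.95
eef_pos: [0.4617, 0.284, 0.0989]
eef_rot: [-3.117, 0.782, 3.033]
wrist_force: [0.8, 0.7, -0.1]
width: -0.0003
grip_force: 0.0
```

Run:
```python
from h import *
st();plan((.523,.277,.0295),RT)
```

```text
{'time_s': 6.95, 'eef_pos': [0.4617, 0.284, 0.0989], 'eef_rot': [-3.1168, 0.7821, 3.033], 'wrist_force': [0.8102, 0.6574, -0.0546], 'width': -0.0003, 'grip_force': 0.0, 'q': [-0.9087, 0.6728, -0.1487, 2.4457, 1.9175, 0.8581, -1.4634]}
shift tool mm [ 5.1  2.  92.7] rot deg [-1.2 -0.2  0.3] shift in new frame [ 5.4  0.1 92.7]
```

Emit:
step_arm --motion '[0.005,0.002,0,-1.2,0,0,0,0,0,0.02,0,0,0,0,0,0,0.02,0,0,0,0,0,0,0.02,0,0,0,0,0,0,0.018,0,0,0,0,0,0,0.015,0,0,0,0,0,0,0,0,0,0,0]'

```text
time_s: 7.65
eef_pos: [0.526, 0.2792, 0.0338]
eef_rot: [3.137, 0.789, 3.026]
wrist_force: [1.4, -0.4, 0.3]
width: 0.0
grip_force: 0.0
```

Run:
```python
from h import *
s=st();R0=R.from_euler('xyz',s['eef_rot']);cap('wrist','pics/w2.png')
print(R0.as_matrix().round(3))
W=np.array([[0.5232, 0.2767, 0.0395], [0.5235, 0.2791, 0.0545], [0.5236, 0.2796, 0.0695], [0.5229, 0.2737, 0.0875], [0.5218, 0.2644, 0.1022], [0.5199, 0.2478, 0.1155], [0.5177, 0.2295, 0.1225]])
print((R0.inv().apply(np.diff(np.vstack([s['eef_pos'],W]),axis=0))*1e3).round(1).tolist())
```

```text
{'time_s': 7.65, 'eef_pos': [0.526, 0.2792, 0.0338], 'eef_rot': [3.1375, 0.7892, 3.0256], 'wrist_force': [1.3556, -0.4216, 0.282], 'width': 0.0, 'grip_force': 0.0, 'q': [-0.7818, 0.8308, -0.1325, 2.3727, 2.1518, 0.9023, -1.5668]}
[[-0.7    0.113  0.705]
 [ 0.082  0.994 -0.078]
 [-0.71   0.003 -0.704]]
[[-2.3, -2.8, -5.8], [-10.7, 2.5, -10.5], [-10.7, 0.6, -10.5], [-12.8, -5.9, -12.7], [-10.4, -9.3, -10.4], [-9.5, -16.7, -9.4], [-4.9, -18.4, -5.1]]
```

View pics/w2.png

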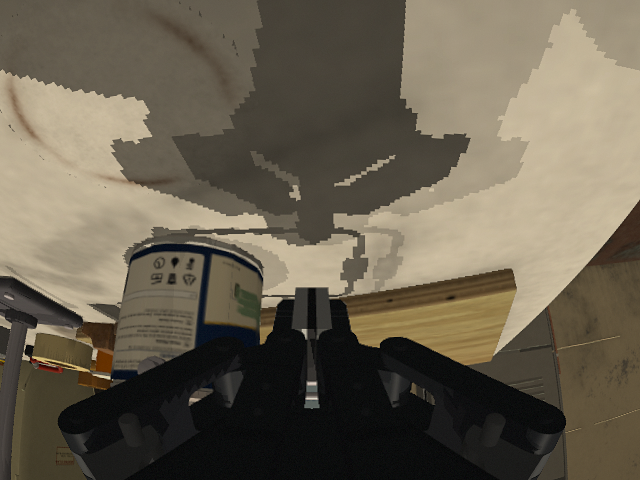

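Emit:
step_arm --motion '[-0.0025,-0.0025,-0.005,0,0,0,0,-0.0035,0.001,-0.0035,0,0,0,0,-0.0035,0.001,-0.0035,0,0,0,0,-0.0035,0.0005,-0.0035,0,0,0,0,-0.0035,0.0005,-0.0035,0,0,0,0,-0.0035,0,-0.0035,0,0,0,0,-0.004,0,-0.0035,0,0,0,0,-0.0045,-0.002,-0.0045,0,0,0,0,-0.0045,-0.002,-0.0045,0,0,0,0,-0.004,-0.002,-0.004,0,0,0,0]'

```text
time_s: 8.7
eef_pos: [0.5216, 0.2744, 0.0876]
eef_rot: [3.138, 0.787, 3.029]
wrist_force: [-0.2, -0.2, -0.2]
width: 0.0004
grip_force: 0.2
```

Run:
```python
from h import *
s=st();R0=R.from_euler('xyz',s['eef_rot'])
a,_,_,_=cap('scene');b,_,_,_=cap('top')
cv2.imwrite('pics/l1.png',np.hstack([cv2.resize(a[250:340,180:280],(400,360),interpolation=2),cv2.resize(b[190:262,165:245],(400,360),interpolation=2)])[:,:,::-1])
W=np.array([[0.5218, 0.2644, 0.1022], [0.5199, 0.2478, 0.1155], [0.5177, 0.2295, 0.1225]])
print((R0.inv().apply(np.diff(np.vstack([s['eef_pos'],W]),axis=0))*1e3).round(1).tolist())
```

```text
{'time_s': 8.7, 'eef_pos': [0.5216, 0.2744, 0.0876], 'eef_rot': [3.1378, 0.7874, 3.0294], 'wrist_force': [-0.1533, -0.1867, -0.2457], 'width': 0.0004, 'grip_force': 0.2295, 'q': [-0.7987, 0.7041, -0.1093, 2.3929, 2.0799, 0.8232, -1.4673]}
[[-11.3, -9.8, -9.4], [-9.4, -16.7, -9.5], [-4.9, -18.4, -5.1]]
```

View pics/l1.png

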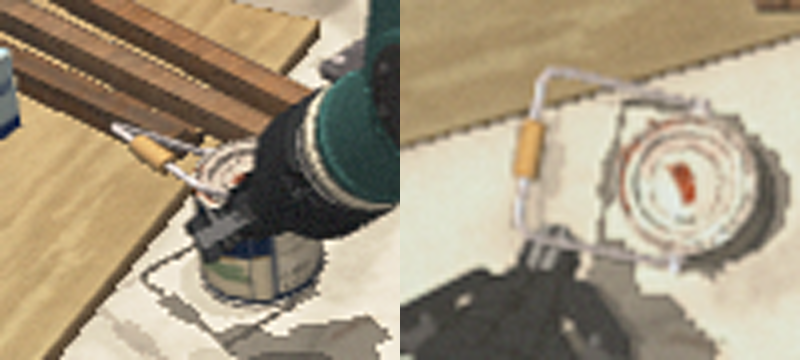

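The fingertip is under the near leg: the bail is up roughly 35° (grip at about (150,150) in the left crop) and the tin has not moved. I'll carry on round the arc.

Emit:
step_arm --motion '[-0.0038,-0.0033,-0.0031,0,0,0,0,-0.0038,-0.0033,-0.0031,0,0,0,0,-0.0038,-0.0033,-0.0031,0,0,0,0,-0.0031,-0.0056,-0.0031,0,0,0,0,-0.0031,-0.0056,-0.0032,0,0,0,0,-0.0031,-0.0056,-0.0032,0,0,0,0,-0.0012,-0.0046,-0.0013,0,0,0,0,-0.0012,-0.0046,-0.0013,0,0,0,0,-0.0012,-0.0046,-0.0013,0,0,0,0,-0.0012,-0.003,-0.0012,0,0,0,0,0,0,0,0,0,0,0]'

```text
time_s: 9.9
eef_pos: [0.5178, 0.2304, 0.1219]
eef_rot: [3.139, 0.787, 3.029]
wrist_force: [0.5, -0.5, -0.1]
width: 0.0
grip_force: 0.0
```

Run:
```python
from h import *
s=st()
o=np.array((.115,.9934,0));h=np.array((.9934,-.115,0));C=np.array((.552,.209,.066))
for n in('top','scene'):
    p,d,K,T=cap(n);P=pts(d,K,T).reshape(-1,3);c=p.reshape(-1,3).astype(int)
    m=(c[:,0]-c[:,2]>60)&(P[:,2]>.11)&(np.linalg.norm((P-C)[:,:2],axis=1)<.1)
    if m.sum():
        g=P[m];print(n,m.sum(),g.mean(0).round(4),'u,z',((g-C)@o).mean().round(4),(g[:,2].mean()-.066).round(4),'h',((g-C)@h).mean().round(4), (c[m].mean(0)).round())
    l=(P[:,2]>.068)&(P[:,2]<.084)&(np.linalg.norm((P-C)[:,:2],axis=1)<.045);print('lid',P[l].mean(0).round(4))
```

```text
{'time_s': 9.9, 'eef_pos': [0.5178, 0.2304, 0.1219], 'eef_rot': [3.1385, 0.7872, 3.0293], 'wrist_force': [0.4586, -0.4635, -0.1459], 'width': 0.0, 'grip_force': 0.0, 'q': [-0.743, 0.6157, -0.0973, 2.4577, 2.124, 0.7941, -1.4475]}
top 57 [0.5524 0.2074 0.1667] u,z -0.0015 0.1007 h 0.0005 [199. 157. 100.]
lid [0.5513 0.209  0.0737]
scene 48 [0.5497 0.2127 0.1651] u,z 0.0034 0.0991 h -0.0028 [199. 157. 102.]
lid [0.5505 0.221  0.0729]
```

Emit:
step_arm --motion '[0,0.005,0,0,0,0,0,0,0.01,0,0,0,0,0,0,0.01,-0.01,0,0,0,0,0,0,-0.03,0,0,0,0,0,0,-0.04,0,0,0,0,-0.01,0,-0.04,0,0,0,0,-0.02,0,-0.02,0,7.5,0,0.6,-0.02,0,-0.02,0,7.5,0,0.6,-0.02,0,-0.02,0,7.5,0,0.6,0,0,-0.02,0,7.5,0,0.6,0,0,0,0,7.5,0,0.6,0,0,0,0,7.5,0,0.6]'

```text
time_s: 11.2
eef_pos: [0.4404, 0.251, 0.2601]
eef_rot: [-3.086, 0.329, 3.014]
wrist_force: [-1.1, 0.4, -1.1]
width: 0.0513
grip_force: 0.0
```

```bash
cat >> h.py <<'E'
def RD(y): return R.from_euler('xyz',(180,0,y),degrees=True)
E
python3 - <<'E'
from h import *
st();plan((.551,.210,.230),RD(173.4))
o=np.array((.115,.9934,0));h=np.array((.9934,-.115,0));C=np.array((.552,.209,.066))
p,d,K,T=cap('top');P=pts(d,K,T).reshape(-1,3);c=p.reshape(-1,3).astype(int)
m=(c[:,0]-c[:,2]>60)&(P[:,2]>.11)&(np.linalg.norm((P-C)[:,:2],axis=1)<.1);g=P[m];print(m.sum(),g.mean(0).round(4))
E
```

```text
{'time_s': 11.2, 'eef_pos': [0.4404, 0.251, 0.2601], 'eef_rot': [-3.0858, 0.3289, 3.0138], 'wrist_force': [-1.0973, 0.3519, -1.0561], 'width': 0.0513, 'grip_force': 0.0, 'q': [-0.6779, 0.2251, -0.1286, 2.2016, 0.5647, 0.6386, 0.1877]}
shift tool mm [-99.1 -22.9  67. ] rot deg [-3.3 18.8 -1.2] shift in new frame [-114.6  -28.    30.1]
57 [0.5524 0.2074 0.1668]
```

Emit:
step_arm --motion '[0,0,0,-1.1,6.3,-0.4,0.6,0,0,0,-1.1,6.3,-0.4,0.6,0,0,0,-1.1,6.3,-0.4,0.6,-0.035,-0.009,0,0,0,0,0.6,-0.04,-0.01,0,0,0,0,0.6,-0.035,-0.009,0,0,0,0,0.6,0,0,0,0,0,0,0.6]'

```text
time_s: 11.95
eef_pos: [0.5522, 0.205, 0.2592]
eef_rot: [-3.136, 0.009, 3.015]
wrist_force: [-0.6, 0.3, -0.1]
width: 0.0508
grip_force: 0.0
```

Run:
```python
from h import *
s=st()
p,d,K,T=cap('wrist','pics/w3.png');c=p.astype(int)
m=((c[:,:,0]-c[:,:,2]>60)&(c[:,:,0]>120)).astype(np.uint8);m=cv2.morphologyEx(m,cv2.MORPH_OPEN,np.ones((3,3)))
n,l,S,cc=cv2.connectedComponentsWithStats(m)
for i in range(1,n):
    if S[i,4]>100: print(S[i],cc[i].round(1),fonz(K,T,*cc[i],.161).round(4))
plan((.551,.210,.142),RD(173.4))
```

```text
{'time_s': 11.95, 'eef_pos': [0.5522, 0.205, 0.2592], 'eef_rot': [-3.1363, 0.0092, 3.0148], 'wrist_force': [-0.581, 0.253, -0.1484], 'width': 0.0508, 'grip_force': 0.0, 'q': [-0.2854, 0.3926, -0.2026, 1.893, 0.1143, 0.8619, 0.8969]}
[  0 390  34  38 463] [ 18.1 403.2] [ 0.7122 -0.1701  0.161 ]
shift tool mm [ -0.9   4.1 116.9] rot deg [-0.3  0.3 -0.5] shift in new frame [ -1.6   3.5 116.9]
```

View pics/w3.png

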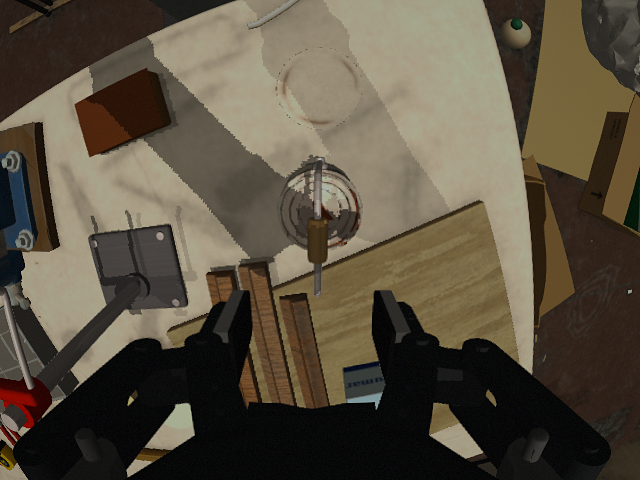

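Emit:
step_arm --motion '[-0.001,0.004,0.02,-0.3,0.3,-0.5,0.6,0,0,0.03,0,0,0,0.6,0,0,0.03,0,0,0,0.6,0,0,0.025,0,0,0,0.6,0,0,0.012,0,0,0,0.6,0,0,0,0,0,0,0.4,0,0,0,0,0,0,0.3,0,0,0,0,0,0,0.2,0,0,0,0,0,0,0.1,0,0,0,0,0,0,0,0,0,0,0,0,0,0,0,0,0,0,0,0,0]'

```text
time_s: 13.2
eef_pos: [0.5494, 0.2125, 0.1442]
eef_rot: [3.138, 0.001, 3.03]
wrist_force: [-1.4, -0.1, 6.8]
width: 0.0118
grip_force: 58.8
```

Emit:
step_arm --motion '[0,0,0,0,0,0,0,0,0,0,0,0,0,0,0,0,0,0,0,0,0]'

```text
time_s: 13.5
eef_pos: [0.5494, 0.2125, 0.1441]
eef_rot: [3.138, 0.001, 3.03]
wrist_force: [-1.0, -0.1, 6.2]
width: 0.012
grip_force: 58.8
```

Emit:
step_arm --motion '[0,0,-0.002,0,0,0,0,0,0,-0.003,0,0,0,0,0,0,-0.005,0,0,0,0,0,0,-0.01,0,0,0,0,0,0,-0.016,0,0,0,0,0,0,-0.02,0,0,0,0,0,0,-0.02,0,0,0,0,0,0,-0.02,0,0,0,0,0,0,-0.02,0,0,0,0,0,0,-0.012,0,0,0,0,0,0,-0.005,0,0,0,0,0,0,0,0,0,0,0]'

```text
time_s: 14.7
eef_pos: [0.5487, 0.2117, 0.276]
eef_rot: [3.139, -0.0, 3.031]
wrist_force: [-0.3, -0.1, -4.0]
width: 0.0115
grip_force: 58.5
```

Run:
```python
from h import *
st()
p,d,K,T=cap('scene');cv2.imwrite('pics/lift.png',p[150:350,170:340,::-1].repeat(3,0).repeat(3,1))
for y in(90,-90,180,0):plan((.45,.15,.277),RD(y+(-0.0)))
```

```text
{'time_s': 14.7, 'eef_pos': [0.5487, 0.2117, 0.276], 'eef_rot': [3.1391, -0.0002, 3.0306], 'wrist_force': [-0.3049, -0.0577, -3.9941], 'width': 0.0115, 'grip_force': 58.5246, 'q': [-0.2801, 0.3759, -0.2176, 1.8741, 0.0986, 0.9008, 0.9156]}
shift tool mm [ 90.8 -71.9  -1.8] rot deg [ 0.  -0.1 83.6] shift in new frame [-61.4 -98.2  -1.8]
shift tool mm [ 90.8 -71.9  -1.8] rot deg [  0.1   0.  -96.4] shift in new frame [61.4 98.2 -1.8]
shift tool mm [ 90.8 -71.9  -1.8] rot deg [ 0.1 -0.1 -6.4] shift in new frame [ 98.2 -61.4  -1.8]
shift tool mm [ 90.8 -71.9  -1.8] rot deg [-1.000e-01 -2.000e-01  1.736e+02] shift in new frame [-98.2  61.4  -1.8]
```

View pics/lift.png

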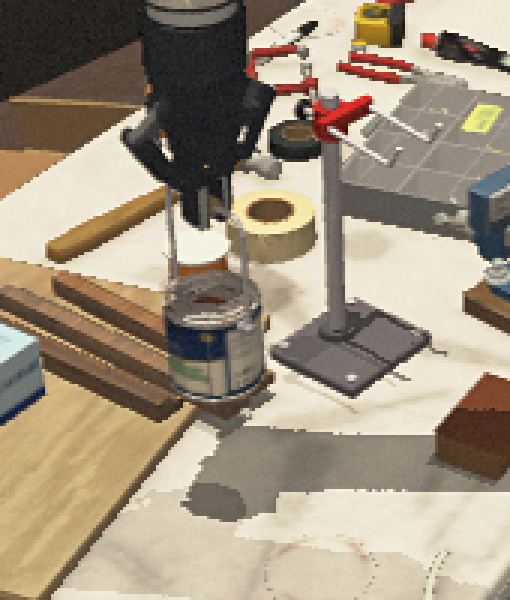

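Emit:
step_arm --motion '[0,0,0,0,0,3,0,0,0,0,0,0,6,0,0,0,0,0,0,8.5,0,0,0,0,0,0,8.5,0,0,0,0,0,0,8.5,0,0,0,0,0,0,8.5,0,0,0,0,0,0,8.5,0,0,0,0,0,0,8.5,0,0,0,0,0,0,8.5,0,0,0,0,0,0,8.5,0,0,0,0,0,0,5,0,0,0,0,0,0,3.2,0]'

```text
time_s: 15.95
eef_pos: [0.5476, 0.2115, 0.274]
eef_rot: [-3.138, -0.001, 1.541]
wrist_force: [-0.1, -0.1, -3.7]
width: 0.0118
grip_force: 58.5
```

Emit:
step_arm --motion '[-0.003,-0.004,0,0,0,0,0,-0.006,-0.008,0,0,0,0,0,-0.01,-0.012,0,0,0,0,0,-0.015,-0.014,0,0,0,0,0,-0.018,-0.014,0,0,0,0,0,-0.02,-0.014,0,0,0,0,0,-0.02,-0.012,0,0,0,0,0,-0.02,-0.008,0,0,0,0,0,-0.02,-0.004,0,0,0,0,0,-0.02,0,0,0,0,0,0,-0.02,0,0,0,0,0,0,-0.018,0,0,0,0,0,0]'

```text
time_s: 17.15
eef_pos: [0.452, 0.0227, 0.2751]
eef_rot: [-3.14, -0.002, 1.544]
wrist_force: [-0.8, -0.8, -3.5]
width: 0.0122
grip_force: 58.5
```

Emit:
step_arm --motion '[-0.015,0,0,0,0,0,0,-0.012,0,0,0,0,0,0,-0.008,0,0,0,0,0,0,-0.004,0,0,0,0,0,0,0,0,0,0,0,0,0,0,0,0,0,0,0,0]'

```text
time_s: 17.75
eef_pos: [0.4524, -0.0141, 0.2751]
eef_rot: [-3.141, -0.003, 1.544]
wrist_force: [0.1, -0.3, -4.4]
width: 0.0121
grip_force: 58.5
```

Run:
```python
from h import *
st();plan((.46,-.0185,.28),RD(88.5))
p,d,K,T=cap('wrist','pics/w4.png');print(T.round(3).tolist())
```

```text
{'time_s': 17.75, 'eef_pos': [0.4524, -0.0141, 0.2751], 'eef_rot': [-3.1408, -0.0026, 1.5444], 'wrist_force': [0.0906, -0.2647, -4.3849], 'width': 0.0121, 'grip_force': 58.5277, 'q': [-0.2615, 0.1897, 0.2266, 2.1592, -0.0629, 0.799, -0.0213]}
shift tool mm [-4.2  7.7 -4.9] rot deg [-0.  -0.2 -0. ] shift in new frame [-4.2  7.7 -4.9]
[[1.0, -0.026, -0.009, 0.455], [-0.027, -0.958, -0.284, 0.058], [-0.002, 0.284, -0.959, 0.42], [0.0, 0.0, 0.0, 1.0]]
```

View pics/w4.png

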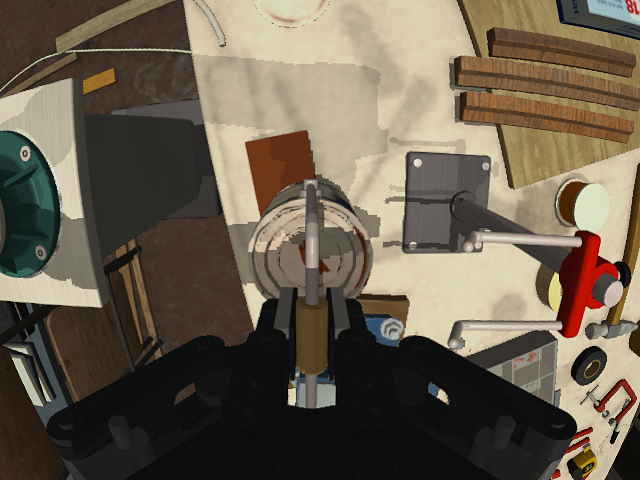

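Run:
```python
from h import *
z=np.load('last_wrist.npz');K,T,d=z['K'],z['T'],z['d']
def P(u,v,h):return fonz(K,T,u,v,h).round(4).tolist()
print('tips',P(466,243,.257),P(457,340,.257))
print('bases(+12)',P(578,239,.25),P(567,325,.25))
print('post top',P(608,290,.268))
print('grip',P(312,335,.292),'grip ends',P(313,307,.292),P(312,371,.292))
# depth points on prongs
for u,v in((470,242),(500,240),(530,239),(560,238),(456,335),(480,329),(510,328),(540,327)):
    w=d[v-3:v+4,u-3:u+4];dd=w[w>0].min();o,r=fray(K,T,u,v);ax=T[:3,2];print((u,v),(o+r*dd/(r@ax)).round(4))
im=z['p'][220:360,440:620];cv2.imwrite('pics/w4c.png',cv2.resize(im,None,fx=4,fy=4,interpolation=2)[:,:,::-1])
```

```text
tips [0.5281, 0.0058, 0.257] [0.5303, -0.0494, 0.257]
bases(+12) [0.6072, 0.0036, 0.25] [0.6137, -0.0535, 0.25]
post top [0.6249, -0.0225, 0.268]
grip [0.4525, -0.0197, 0.292] grip ends [0.4532, -0.0071, 0.292] [0.452, -0.0378, 0.292]
(470, 242) [0.528  0.0077 0.2618]
(500, 240) [0.5528 0.0038 0.2476]
(530, 239) [0.5712 0.0045 0.2496]
(560, 238) [0.5905 0.0054 0.2526]
(456, 335) [ 0.5286 -0.0452  0.2584]
(480, 329) [ 0.549  -0.0502  0.2466]
(510, 328) [ 0.5683 -0.0502  0.2494]
(540, 327) [ 0.5884 -0.05    0.253 ]
```

View pics/w4c.png

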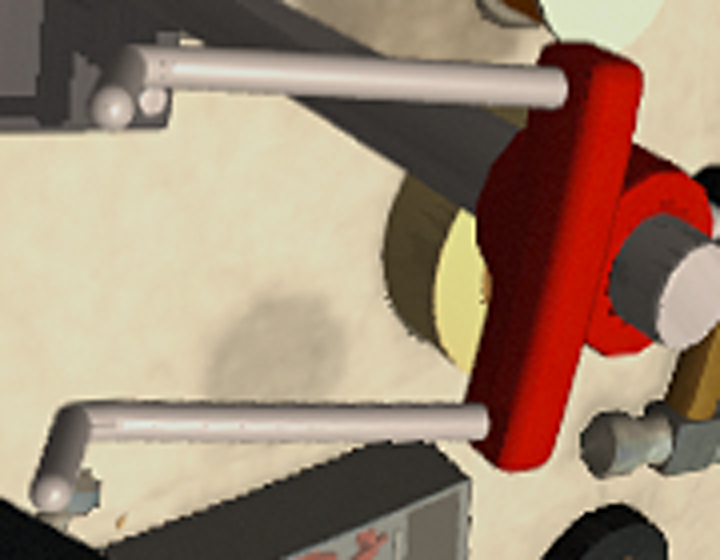

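Run:
```python
from h import *
z=np.load('last_wrist.npz');K,T,d,p=z['K'],z['T'],z['d'],z['p'].astype(int)
ax=T[:3,2]
m=(p[:,:,0]-p[:,:,2]>45)&(p[:,:,0]>90);m[:295]=0;m[385:]=0;m[:,:296]=0;m[:,330:]=0
v,u=np.nonzero(m);print('rows',v.min(),v.max(),'cols',u.min(),u.max(),len(v))
Q=np.array([fray(K,T,a,b)[0]+fray(K,T,a,b)[1]*d[b,a]/(fray(K,T,a,b)[1]@ax) for a,b in zip(u,v)])
k=(d[v,u]>0)&(Q[:,2]>.25);Q=Q[k];print(len(Q),Q.min(0).round(4),Q.max(0).round(4),np.percentile(Q,[2,50,98],axis=0).round(4).tolist())
# legs/ears: bright bits of the wire in depth
for a,b in((312,190),(312,215),(312,240),(312,260),(312,280),(312,295),(312,380),(312,392)):
    o,r=fray(K,T,a,b);print((a,b),(o+r*d[b,a]/(r@ax)).round(4),z['p'][b,a])
p2,d2,K2,T2=cap('top');P=pts(d2,K2,T2);np.save('P2.npy',P)
w=P.reshape(-1,3);m=(w[:,2]>.1)&(w[:,2]<.22)&(abs(w[:,0]-.45)<.06)&(abs(w[:,1]+.02)<.07);w=w[m];print(len(w),w.min(0).round(4),w.max(0).round(4),w.mean(0).round(4))
```

```text
rows 310 374 cols 297 325 305
304 [ 0.4462 -0.034   0.2975] [ 0.4573 -0.0038  0.3025] [[0.447, -0.033, 0.2983], [0.451, -0.0175, 0.3005], [0.4553, -0.0044, 0.3018]]
(312, 190) [0.4537 0.0281 0.2297] [76 69 66]
(312, 215) [0.4537 0.0272 0.284 ] [105  97  90]
(312, 240) [0.4535 0.0207 0.2951] [221 206 193]
(312, 260) [0.4534 0.0142 0.2977] [194 178 167]
(312, 280) [0.4532 0.0066 0.2977] [91 84 79]
(312, 295) [4.530e-01 2.000e-04 2.966e-01] [90 84 77]
(312, 380) [ 0.4519 -0.0397  0.2959] [120 112 103]
(312, 392) [ 0.4518 -0.0459  0.2964] [119 111 102]Traceback (most recent call last):
  File "<stdin>", line 12, in <module>
    return umr_minimum(a, axis, None, out, keepdims, initial, where)
ValueError: zero-size array to reduction operation minimum which has no identity
```

Emit:
step_arm --motion '[-0.002,0.003,0,0,0,0,0,-0.0015,0.007,0,0,0,0,0,0,0.012,0,0,0,0,0,0,0.015,0,0,0,0,0,0,0.015,0,0,0,0,0,0,0.015,0,0,0,0,0,0,0.014,0,0,0,0,0,0,0.012,0,0,0,0,0,0,0.008,0,0,0,0,0,0,0.004,0,0,0,0,0,0,0,0,0,0,0,0,0,0,0,0,0,0,0]'

```text
time_s: 19.05
eef_pos: [0.5564, -0.0212, 0.2749]
eef_rot: [-3.14, -0.002, 1.543]
wrist_force: [-0.5, 0.3, -4.9]
width: 0.012
grip_force: 58.5
```

Emit:
step_arm --motion '[0,0,0.003,0,0,0,0,0,0,0.006,0,0,0,0,0,0,0.008,0,0,0,0,0,0,0.008,0,0,0,0,0,0,0.006,0,0,0,0,0,0,0.003,0,0,0,0,0,0,0,0,0,0,0,0,0,0,0,0,0,0]'

```text
time_s: 19.85
eef_pos: [0.5574, -0.0211, 0.2411]
eef_rot: [-3.141, -0.002, 1.544]
wrist_force: [0.5, 0.3, -4.4]
width: 0.0118
grip_force: 58.5
```

Run:
```python
from h import *
st()
p,d,K,T=cap('wrist','pics/w5.png')
a,_,_,_=cap('scene')
cv2.imwrite('pics/w5c.png',np.hstack([cv2.resize(p[180:420,230:470],(400,400)),cv2.resize(a[150:300,220:370],(400,400),interpolation=2)])[:,:,::-1])
```

```text
{'time_s': 19.85, 'eef_pos': [0.5574, -0.0211, 0.2411], 'eef_rot': [-3.1411, -0.0021, 1.5435], 'wrist_force': [0.4676, 0.3318, -4.4034], 'width': 0.0118, 'grip_force': 58.5284, 'q': [-0.2096, 0.3757, 0.2198, 1.9867, -0.1157, 0.7911, 0.0496]}
```

View pics/w5c.png

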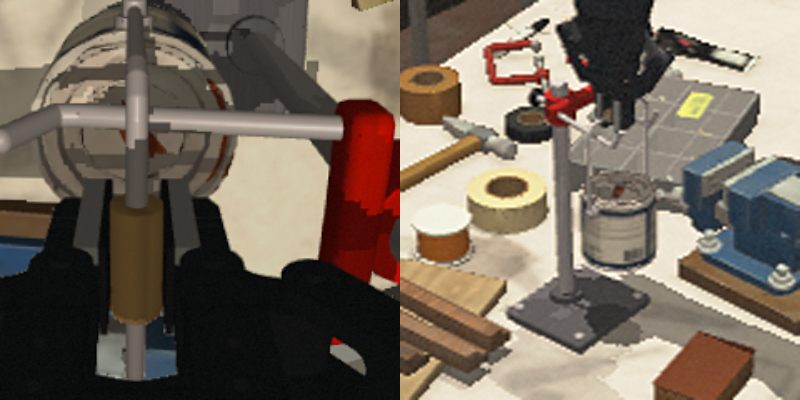

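Run:
```python
from h import *
z=np.load('last_wrist.npz');K,T,d,p=z['K'],z['T'],z['d'],z['p'].astype(int);ax=T[:3,2]
def D(a,b):
    o,r=fray(K,T,a,b);return o+r*d[b,a]/(r@ax)
m=(p[:,:,0]-p[:,:,2]>45)&(p[:,:,0]>90);m[:290]=0;m[385:]=0;m[:,:290]=0;m[:,335:]=0
v,u=np.nonzero(m);Q=np.array([D(a,b) for a,b in zip(u,v) if d[b,a]>0]);Q=Q[Q[:,2]>.2];print(len(Q),np.percentile(Q,[2,50,98],axis=0).round(4).tolist())
for a in(280,340,360,380,400):
    col=[(b,D(a,b)) for b in range(235,270) if d[b,a]>0];c=[(b,q) for b,q in col if q[2]>.2]
    if c: print(a,c[0][0],c[-1][0],c[0][1].round(4),c[-1][1].round(4))
```

```text
48 [[0.5514, -0.0405, 0.2635], [0.5553, -0.0393, 0.2661], [0.5587, -0.0381, 0.2671]]
280 242 256 [0.5455 0.0078 0.243 ] [0.5452 0.002  0.2435]
340 245 259 [0.5695 0.0065 0.2452] [0.5693 0.0013 0.247 ]
360 245 260 [0.5774 0.0067 0.2465] [0.5771 0.0013 0.2488]
380 246 261 [0.5852 0.0064 0.2476] [0.585  0.0008 0.2495]
400 247 262 [0.5926 0.0068 0.2507] [5.930e-01 5.000e-04 2.506e-01]
```

Emit:
step_arm --motion '[0.0015,0,0.002,0,0,0,0,0.001,0,0.002,0,0,0,0,0,0,0.002,0,0,0,0,0,0,0.001,0,0,0,0,0,0,0.001,0,0,0,0,0,0,0,0,0,0,0]'

```text
time_s: 20.55
eef_pos: [0.5572, -0.0186, 0.2329]
eef_rot: [-3.141, -0.002, 1.543]
wrist_force: [-0.6, -0.5, -4.8]
width: 0.0117
grip_force: 58.5
```

Emit:
step_arm --motion '[0,0,0.001,0,0,0,0,0,0,0,0,0,0,0]'

```text
time_s: 20.75
eef_pos: [0.5573, -0.0186, 0.232]
eef_rot: [-3.141, -0.002, 1.543]
wrist_force: [0.2, 0.2, -4.7]
width: 0.0122
grip_force: 58.5
```

Emit:
step_arm --motion '[0,0,0.001,0,0,0,0,0,0,0,0,0,0,0]'

```text
time_s: 20.95
eef_pos: [0.5572, -0.0186, 0.231]
eef_rot: [-3.141, -0.002, 1.543]
wrist_force: [0.4, 0.0, -3.9]
width: 0.012
grip_force: 58.5
```

Emit:
step_arm --motion '[0,0,0.001,0,0,0,0,0,0,0,0,0,0,0]'

```text
time_s: 21.15
eef_pos: [0.5573, -0.0185, 0.23]
eef_rot: [-3.141, -0.002, 1.544]
wrist_force: [-0.2, 1.0, -3.8]
width: 0.0121
grip_force: 58.5
```

Emit:
step_arm --motion '[0,0,0.0007,0,0,0,0,0,0,0,0,0,0,0]'

```text
time_s: 21.35
eef_pos: [0.5573, -0.0186, 0.2296]
eef_rot: [-3.141, -0.002, 1.543]
wrist_force: [-0.3, 0.7, -1.6]
width: 0.0117
grip_force: 58.8
```

Emit:
step_arm --motion '[0,0,0.0007,0,0,0,0,0,0,0,0,0,0,0]'

```text
time_s: 21.55
eef_pos: [0.5574, -0.0186, 0.2293]
eef_rot: [-3.141, -0.002, 1.543]
wrist_force: [-2.2, 0.5, 3.3]
width: 0.0121
grip_force: 59.3
```

Emit:
step_arm --motion '[0,0,-0.0004,0,0,0,0,0,-0.001,0.0001,0,0,0,0,0,-0.002,0.0003,0,0,0,0,0,-0.002,0.0003,0,0,0,0,0,-0.002,0.0003,0,0,0,0,0,0,0,0,0,0,0]'

```text
time_s: 22.15
eef_pos: [0.5499, -0.0184, 0.2281]
eef_rot: [-3.14, -0.002, 1.544]
wrist_force: [-0.0, 0.3, 2.0]
width: 0.0118
grip_force: 59.2
```

Emit:
step_arm --motion '[0,-0.002,0.0003,0,0,0,0,0,-0.002,0.0003,0,0,0,0,0,0,0,0,0,0,0]'

```text
time_s: 22.45
eef_pos: [0.5455, -0.0182, 0.2273]
eef_rot: [-3.139, -0.002, 1.543]
wrist_force: [0.0, -0.8, 2.1]
width: 0.0119
grip_force: 59.2
```

Emit:
step_arm --motion '[0,-0.0015,0.0001,0,0,0,0,0,0,0,0,0,0,0]'

```text
time_s: 22.65
eef_pos: [0.5442, -0.0182, 0.2272]
eef_rot: [-3.14, -0.002, 1.544]
wrist_force: [1.0, -0.1, 1.1]
width: 0.012
grip_force: 59.1
```

Emit:
step_arm --motion '[0,-0.0015,0,0,0,0,0,0,0,0,0,0,0,0]'

```text
time_s: 22.85
eef_pos: [0.5427, -0.0181, 0.2271]
eef_rot: [-3.14, -0.002, 1.544]
wrist_force: [0.3, 1.2, 0.1]
width: 0.0121
grip_force: 59.0
```

Emit:
step_arm --motion '[0,-0.001,0,0,0,0,0,0,0,0,0,0,0,0]'

```text
time_s: 23.05
eef_pos: [0.5418, -0.0181, 0.2271]
eef_rot: [-3.14, -0.002, 1.544]
wrist_force: [1.2, -1.0, -0.8]
width: 0.0118
grip_force: 58.9
```

Emit:
step_arm --motion '[0,-0.001,0.0003,0,0,0,0,0,0,0,0,0,0,0]'

```text
time_s: 23.25
eef_pos: [0.5413, -0.0181, 0.2271]
eef_rot: [-3.141, -0.002, 1.544]
wrist_force: [1.8, -0.3, -1.4]
width: 0.0119
grip_force: 58.9
```

Emit:
step_arm --motion '[0,-0.001,0.0001,0,0,0,0,0,0,0,0,0,0,0]'

```text
time_s: 23.45
eef_pos: [0.5409, -0.0181, 0.2271]
eef_rot: [3.141, -0.002, 1.544]
wrist_force: [3.0, -0.7, -1.6]
width: 0.0121
grip_force: 58.8
```

Emit:
step_arm --motion '[0,-0.001,0,0,0,0,0,0,0,0,0,0,0,0]'

```text
time_s: 23.65
eef_pos: [0.5407, -0.0181, 0.2273]
eef_rot: [3.139, -0.002, 1.544]
wrist_force: [5.2, -0.7, -3.2]
width: 0.0116
grip_force: 58.7
```

Emit:
step_arm --motion '[0,0.0015,0.0003,0,0,0,0,0,0,0.0003,0,0,0,0,0,0,0,0,0,0,0]'

```text
time_s: 23.95
eef_pos: [0.5408, -0.0181, 0.2269]
eef_rot: [-3.141, -0.002, 1.543]
wrist_force: [1.1, 0.5, 4.5]
width: 0.012
grip_force: 59.5
```

Emit:
step_arm --motion '[0,0,0.0004,0,0,0,0,0,0,0,0,0,0,0]'

```text
time_s: 24.15
eef_pos: [0.5409, -0.0181, 0.2268]
eef_rot: [-3.141, -0.003, 1.543]
wrist_force: [1.3, -1.0, 6.6]
width: 0.0119
grip_force: 59.7
```

Emit:
step_arm --motion '[0,0,-0.0005,0,0,0,0,0,0,0,0,0,0,0]'

```text
time_s: 24.35
eef_pos: [0.5408, -0.018, 0.2268]
eef_rot: [-3.141, -0.002, 1.544]
wrist_force: [1.3, -0.1, 4.8]
width: 0.0119
grip_force: 59.6
```

Emit:
step_arm --motion '[0,0,0,0,0,0,0.15,0,0,0,0,0,0,0.18,0,0,0,0,0,0,0.21,0,0,0,0,0,0,0.25,0,0,0,0,0,0,0.3,0,0,0,0,0,0,0.35,0,0,0,0,0,0,0.42,0,0,0,0,0,0,0.5,0,0,0,0,0,0,0.5]'

```text
time_s: 25.25
eef_pos: [0.5408, -0.0181, 0.2265]
eef_rot: [-3.141, -0.002, 1.544]
wrist_force: [0.6, 0.2, -0.0]
width: 0.0427
grip_force: 0.0
```

```bash
cat > chk.py <<'E'
from h import *
st()
for n in('scene','top'):
    p,d,K,T=cap(n);P=pts(d,K,T).reshape(-1,3)
    C=np.array((.541,-.022));r=np.linalg.norm(P[:,:2]-C,axis=1)
    l=(P[:,2]>.085)&(P[:,2]<.17)&(r<.06);print(n,'tin pts',l.sum(),P[l].mean(0).round(4) if l.any() else '',P[l].min(0).round(3) if l.any() else '',P[l].max(0).round(3) if l.any() else '')
p,d,K,T=cap('wrist');c=p.astype(int);ax=T[:3,2]
m=(c[:,:,0]-c[:,:,2]>45)&(c[:,:,0]>90);m[:200]=0;m[:,:270]=0;m[:,350:]=0
v,u=np.nonzero(m);Q=[]
for a,b in zip(u,v):
    o,r=fray(K,T,a,b);Q.append(o+r*d[b,a]/(r@ax))
Q=np.array(Q);Q=Q[(Q[:,2]>.22)&(abs(Q[:,0]-.541)<.03)];print('grip',len(Q),np.percentile(Q,[2,50,98],axis=0).round(4).tolist() if len(Q) else '')
E
python3 chk.py
```

```text
{'time_s': 25.25, 'eef_pos': [0.5408, -0.0181, 0.2265], 'eef_rot': [-3.1408, -0.0022, 1.5435], 'wrist_force': [0.6472, 0.2153, -0.0275], 'width': 0.0427, 'grip_force': 0.0, 'q': [-0.2144, 0.3737, 0.2154, 2.0352, -0.1187, 0.7448, 0.0467]}
scene tin pts 993 [ 0.5265 -0.0072  0.1332] [ 0.497 -0.073  0.085] [0.574 0.029 0.17 ]
top tin pts 14 [ 0.5364 -0.0636  0.1546] [ 0.532 -0.069  0.149] [ 0.542 -0.061  0.168]
grip 55 [[0.5349, -0.0374, 0.2496], [0.5389, -0.0362, 0.2518], [0.5452, 0.0541, 0.3713]]
```

Emit:
step_arm --motion '[0,0,-0.003,0,0,0,0.5,0,0,-0.006,0,0,0,0.5,0,0,-0.01,0,0,0,0.5,0,0,-0.015,0,0,0,0.5,0,0,-0.02,0,0,0,0.5,0,0,-0.03,0,0,0,0.5,0,0,-0.03,0,0,0,0.5,0,0,-0.03,0,0,0,0.5,0,0,-0.02,0,0,0,0.5,0,0,0,0,0,0,0.5,0,0,0,0,0,0,0.5]'

```text
time_s: 26.5
eef_pos: [0.5407, -0.0185, 0.391]
eef_rot: [3.141, -0.002, 1.543]
wrist_force: [0.7, 0.6, -0.7]
width: 0.0427
grip_force: 0.0
```

Emit:
step_arm --motion '[0,0,0,0,0,0,0.5,0,0,0,0,0,0,0.5,0,0,0,0,0,0,0.5,0,0,0,0,0,0,0.5,0,0,0,0,0,0,0.5,0,0,0,0,0,0,0.5,0,0,0,0,0,0,0.5,0,0,0,0,0,0,0.5,0,0,0,0,0,0,0.5,0,0,0,0,0,0,0.5]'

```text
time_s: 27.5
eef_pos: [0.5409, -0.0185, 0.3905]
eef_rot: [-3.141, -0.002, 1.544]
wrist_force: [1.0, 0.4, -0.4]
width: 0.0427
grip_force: 0.0
```

```bash
python3 chk.py
python3 - <<'E'
from h import *
f=lambda: cap('scene')[0].astype(int)
a=f();
for i in range(3):f()
b=f();print('motion',(abs(a-b)[150:300,230:350].max(2)>25).sum())
E
```

```text
{'time_s': 27.5, 'eef_pos': [0.5409, -0.0185, 0.3905], 'eef_rot': [-3.1409, -0.0022, 1.5435], 'wrist_force': [1.0385, 0.403, -0.3774], 'width': 0.0427, 'grip_force': 0.0, 'q': [-0.2534, 0.2003, 0.2474, 1.8405, -0.0569, 1.108, -0.0125]}
scene tin pts 982 [ 0.5264 -0.0072  0.1335] [ 0.498 -0.073  0.085] [0.575 0.03  0.17 ]
top tin pts 0   
grip 508 [[0.5351, -0.0365, 0.2477], [0.5405, -0.0213, 0.2521], [0.5459, -0.0023, 0.2541]]
motion 0
```

Grip at x 0.5405 and y −0.021, with its top at z 0.252, matches the seated position. Nothing is moving.

```bash
python3 -c "
from station import arm
print(arm.hand_in())"
```

```text
the job is handed in; nothing more can be done
None
```

The tin hangs still and upright by its bail in the bends of the hook, released and handed in at about 28 s of the allowed 72 s; I viewed 12 pictures, two over the allowed 10.

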